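# Offer the cast arm up to the stereo microscope post

## Robot

A 6-joint arm with a two-finger parallel gripper is mounted at the origin on the work surface. World frame = base frame: x ahead of the robot, y to its left, z up, the work surface at z = 0. Lengths are in mm, angles in rad, forces in N, time in s.
With the tool pointing down it reaches from about 275 to 1000 mm from the base axis. Payload 8.4 kg.
Tool frame: the origin (TCP) lies midway between the tips of the shut fingers; the grasp point (between the pads) lies r.grasp_offset behind it (r.grasp_offset is the distance from the TCP to the grasp point, in mm); z points along the fingers, y is the direction in which the jaws open and shut (so a half turn about z gives the same grasp; the last joint's range is limited). The gripper opens to 85 mm and grips with 20 to 120 N. Pads are 22 mm wide; open, the fingers measure 114 mm over their backs; the gripper's body (76 mm by 85 mm) begins 54 mm behind the grasp point. The pads swing forward as they close: fully open they stand 13 mm farther back than shut.
Start: joints at [-1.246, 0.353, 1.633, -0, 1.155, -0.002], TCP at [200.632, -591.924, 231.281] pointing down, gripper open.
Joint ranges: [-2.63, 2.63], [-0.92, 2.1], [0.06, 2.66], [-1.3, 4.44], [0, 2.69], [-3.02, 3.02]. Speed limits (rad/s): [2.22, 2.22, 2.79, 3.14, 3.14, 3.14].

## Interface

Orientations are given as [roll, pitch, yaw] about the fixed x, y, z axes, in that order (R = Rz(yaw) Ry(pitch) Rx(roll)).
In Python, from rig import r gives the robot as it stands.
- The arm moves only by the tool jog_arm, never from a script. Its argument "series" is a list that holds one entry, the list of rows, each a list of 7 numbers: the shift along the tool's x, y, z in cm, then the turn, a rotation vector about the tool's x, y, z in degrees, then the finger opening in cm, from 0 to 8.54. A call has 1 to 5 rows; each row is the pose to reach, as a shift and turn from the pose commanded when the call began, along the tool's axes at that moment; what a row does not reach only later rows make up. A row lasts 1/8 s, in which the tool goes at most 62.5 mm and 10.7 degrees, less where a joint would pass 70% of its speed; a pose out of reach is approached as far as the arm can. A call with a gripper value outside its range is refused whole. The fingers move at their own pace and stop on an object; "newtons" is the grip in N (left out, the last holds). Time passes only in rows, so rows that repeat a pose let the fingers close. It gives the time, the measured TCP pose, the force and the opening at its end, in the units of the state.
- r.sense(): the state, without advancing time (a new reading comes with each control period).
- r.grab_frame(name): name is "scene" or "side" or "wrist"; returns the picture (384x512x3 uint8, red, green, blue); there is no depth.
- r.calibration(name): a dict with "mtx" (3x3 intrinsics, pixels), "dist" ([k1, k2, p1, p2, k3] as OpenCV has them; the pictures are not rectified), "origin" and "attitude" of the camera in the world; the wrist camera has in their place "T_tool_cam" (4x4, takes a point from camera to tool coordinates, whose origin is the TCP and whose axes are the flange's). Camera axes: x right, y down, z forward; pixel columns grow to the right and rows downward; lengths in mm; the calibration is good to about 2 mm. A picture is of the moment at which its call begins: read the wrist's pose just before it. calibration takes no time and is no camera call.
- r.sign_off(): hands the job in, once; it reports no verdict.
The state is a dict: "clock": time; "qpos": joint angles; "qvel": joint speeds; "joint_efforts": joint torques, N m; "eef_pos": TCP position; "tcp_rot": TCP orientation; "contact_force": force on the tool from outside, world axes, zero at the start; "wrist_torque": the same for the moment, N m; "opening": opening from 0.0 (shut) to 1.0 (fully open).
Only numpy, scipy, OpenCV 4.12 (cv2) and the standard library are available. Lean on these libraries where they do the work, as an engineer would, in place of code of your own. Each camera call takes 0.05 s, during which the arm holds its last target.

## Task

Make the microscope stand ready for its cast arm: first turn the turnbutton fully across the edge of the stage plate, so that the plate is locked in its seat. Then pick the lopsided arm up by its balance point and finish holding it still and level just above the stand, a few centimetres clear of the post, with the thick collar centred over the post and the thin head ring over the middle of the stage plate. Do not lower it on, let go of it or let it touch the stand, and leave the bottle, slide box and petri dish alone.

Things in the scene. Friction and masses are not known exactly. Their poses are not given: they have to be found in the camera images.
- stand: Microscope stand, fixed to the bench: white base 270 x 160 mm (y = -65 to +95 mm), top face 22 mm high. Origin: on the bench, midway between post and stage plate; +x from post to stage plate, +z up. Steel post, 25 mm diameter, at x = -85 mm, ends 130 mm above the bench (grey foot 54 mm wide, 10 mm high). Stage plate's seat centred at x = +85 mm, y = 0; turnbutton beside it at y = +70 mm.
- post_top (a point): Centre of the post's top face, 130 mm above the bench.
- stage_centre (a point): Middle of the stage plate's seat at the level of the base's top face (22 mm above the bench), 170 mm from the post axis.
- plate: Stage plate, a loose white plate 88 x 88 x 8 mm with a black disc printed on it, lying flush in a square seat 8 mm deep (2 mm play each side). Origin: centre of its underside. It stays in its seat throughout.
- turnbutton (a joint): Turnbutton's angle about its upright pivot, rad. Steel lever 14 mm wide, 8 mm thick, 46 mm long from the pivot, underside 24 mm high. At 0 it points along the stand's +x beside the plate (open); it turns clockwise seen from above to a stop at 1.57, along the stand's -y across the plate's edge (locked). Starts at 0 to 0.6; takes about 1.5 N at the knob; stays where left.
- turnbutton_pivot (a point): Point on the turnbutton's pivot axis (fixed in the stand at x = +85 mm, y = +70 mm), 24 mm above the bench.
- turnbutton_knob (a point): Black upright round knob on the turnbutton's lever, 14 mm in diameter, from 32 to 64 mm above the bench, its axis 38 mm from the pivot; this point is on its axis 50 mm above the bench. To be pinched or pushed.
- bracket: The cast arm: loose rigid white casting, about 0.42 kg (varies), flat on the bench. Origin: on its underside, below its balance point; +x along the bar to the thin ring, +z up. Thick collar: 56 mm outside, 28 mm bore, 40 mm high, at x = -58.5 mm; black screw beyond it to x = -109 mm. Bar: 16 mm wide, 26 mm high, clear from x = -30 to +81 mm. Thin head ring: 60 mm outside, 44 mm bore, 26 mm high, at x = +111.5 mm.
- collar (a point): Centre of the thick collar's bore at its underside (on the arm's x axis at -58.5 mm).
- head_ring (a point): Centre of the thin head ring at its underside (on the arm's x axis at +111.5 mm).
- bottle: Bystander: small capped brown bottle, 60 mm diameter, 130 mm high. Origin: centre of its underside.
- slide_box: Bystander: flat closed slide box 85 x 170 x 32 mm. Origin: centre of its underside.
- petri_dish: Bystander: closed glass dish 90 mm diameter, 16 mm high. Origin: centre of its underside.
There are look-alikes about, which are no part of the job. Several things have the shape of the bracket; the one meant has the colours described above.

How it is judged:
By the outcome, as a careful person would: the job done as asked, in the order asked, and still so for the second after the job is handed in, while the arm keeps its last pose, push and grip.
It also fails if it takes over 58 s, if anything falls off the work surface, if the arm or the gripper's body presses on something with over 40 N, if the wrist force passes 120 N, or if a joint passes its speed limit or range.

## Working session

There is one attempt and no reset: what is moved stays moved. The work goes in short steps, Python scripts to look and compute and a tool call to move; the robot and the scene stay as the last step left them, time stands still between calls to the robot, and variables do not carry over. Pictures are saved under pics/ and viewed, and the job is handed in when it is done.

Besides the shell and the picture viewer there is one more tool, called by a JSON object that holds its "fn" and its "kwargs". jog_arm: Moves the arm, as the interface text tells. Its arguments: {"type":"object","properties":{"series":{"type":"array","items":{"type":"array","items":{"type":"array","items":{"type":"number"}}}},"newtons":{"type":"number"}},"required":["series"]}

```bash
ls; mkdir -p pics
python3 - <<'E'
from rig import r
import cv2
print(r.sense(), r.grasp_offset)
for n in ("scene","side","wrist"):
    im=r.grab_frame(n); cv2.imwrite(f"pics/{n}0.png",im[:,:,::-1])
    print(n,r.calibration(n))
E
```

```text
pics
{'clock': 0.0, 'qpos': array([-1.24635614e+00,  3.53663681e-01,  1.63414437e+00, -6.41850557e-06,
        1.15520278e+00, -2.37716816e-03]), 'qvel': array([ 0.00163583,  0.00026814,  0.00052057, -0.0008785 , -0.00026869,
        0.00099489]), 'joint_efforts': array([-3.79795732e-03, -6.05252981e+01, -3.42067587e+01, -1.77657371e-04,
        9.45191598e-03,  2.04284657e-05]), 'eef_pos': array([ 200.50129445, -591.4551309 ,  230.54760496]), 'tcp_rot': array([-3.14017447e+00,  2.49720688e-06,  3.26819954e-01]), 'contact_force': array([0.20558353, 0.1136206 , 0.20201883]), 'wrist_torque': array([ 0.01005361,  0.06269122, -0.05455663]), 'opening': 1.0008022693201337} 18.700000000000003
scene {'mtx': array([[443.23266778,   0.        , 258.5211502 ],
       [  0.        , 443.23266778, 199.01617101],
       [  0.        ,   0.        ,   1.        ]]), 'dist': array([-0.00504665,  0.        ,  0.        ,  0.        ,  0.        ]), 'origin': array([1174.00238458,  -40.50328484,  865.61981142]), 'attitude': array([-2.40898753e+00, -1.68048055e-03,  1.51917926e+00])}
side {'mtx': array
[... 259 characters left out ...]
52, 785.22557276, 566.04497212]), 'attitude': array([-2.08252247, -0.02621377, -2.79856524])}
wrist {'mtx': array([[274.39746904,   0.        , 261.32387468],
       [  0.        , 274.39746904, 193.8745777 ],
       [  0.        ,   0.        ,   1.        ]]), 'dist': array([-0.03514231,  0.        ,  0.        ,  0.        ,  0.        ]), 'T_tool_cam': array([[ 2.57276144e-04, -9.59023578e-01, -2.83326155e-01,
         7.06235547e+01],
       [ 9.99999953e-01,  2.93829281e-04, -8.65189315e-05,
        -6.39973399e-01],
       [ 1.66223216e-04, -2.83326119e-01,  9.59023609e-01,
        -1.43014114e+02],
       [ 0.00000000e+00,  0.00000000e+00,  0.00000000e+00,
         1.00000000e+00]])}
```

View pics/scene0.png

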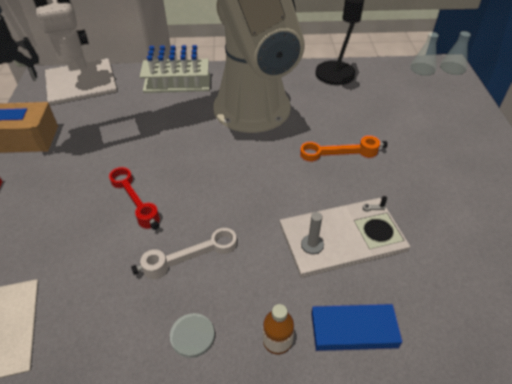

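View pics/side0.png

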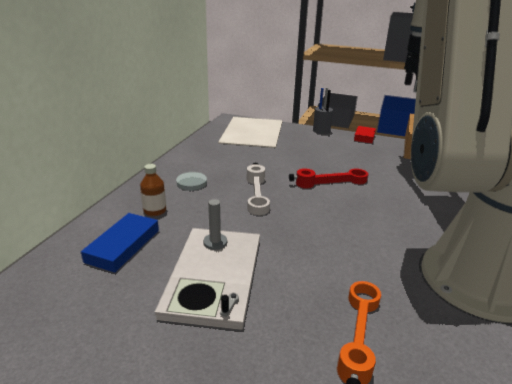

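View pics/wrist0.png

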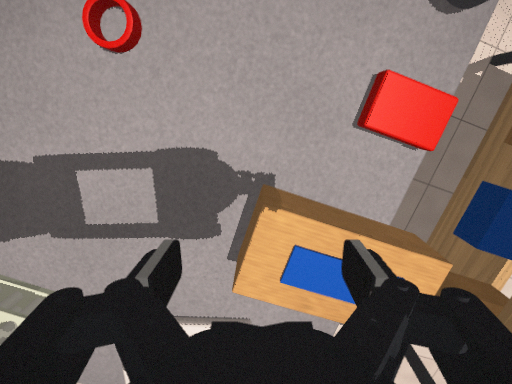

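The scene view shows the stand with its post at about (313,230), the disc at (378,230) and the knob at (384,201). The white bracket has its collar at (153,262) and head ring at (224,240). The orange and red ones are look-alikes. I'll zoom in on these next.

```bash
cat > h.py <<'E'
import numpy as np, cv2
from scipy.spatial.transform import Rotation as R
from rig import r
def cam(n,s=None):
    c=r.calibration(n)
    if n=="wrist":
        T=np.eye(4);T[:3,:3]=R.from_euler('xyz',s['tcp_rot']).as_matrix();T[:3,3]=s['eef_pos']
        T=T@c['T_tool_cam'];return c['mtx'],c['dist'],T[:3,:3],T[:3,3]
    return c['mtx'],c['dist'],R.from_euler('xyz',c['attitude']).as_matrix(),c['origin']
def proj(cm,P):
    K,d,Rm,o=cm;P=np.atleast_2d(np.array(P,float))
    return cv2.projectPoints(P,cv2.Rodrigues(Rm.T)[0],-Rm.T@o,K,d)[0].reshape(-1,2)
def ray(cm,uv,z):
    K,d,Rm,o=cm
    u=cv2.undistortPoints(np.array(uv,float).reshape(-1,1,2),K,d).reshape(-1,2)
    D=np.c_[u,np.ones(len(u))]@Rm.T
    return o+D*((z-o[2])/D[:,2])[:,None]
def crop(src,x0,y0,w,h,k,dst):
    im=cv2.imread(src)[y0:y0+h,x0:x0+w]
    im=cv2.resize(im,None,fx=k,fy=k,interpolation=cv2.INTER_CUBIC)
    for i in range(0,w,10):
        cv2.putText(im,str(x0+i),(i*k,8),0,.3,(0,255,255),1);cv2.line(im,(i*k,10),(i*k,14),(0,255,255),1)
    for j in range(0,h,10):
        cv2.putText(im,str(y0+j),(0,j*k+4),0,.3,(0,255,255),1);
    cv2.imwrite(dst,im)
E
python3 - <<'E'
from h import *
crop("pics/scene0.png",275,190,140,85,5,"pics/c1.png")
crop("pics/scene0.png",125,220,120,65,6,"pics/c2.png")
crop("pics/side0.png",155,190,115,140,4,"pics/c3.png")
crop("pics/side0.png",235,150,50,70,8,"pics/c4.png")
E
```

```text
(no output)
```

View pics/c1.png

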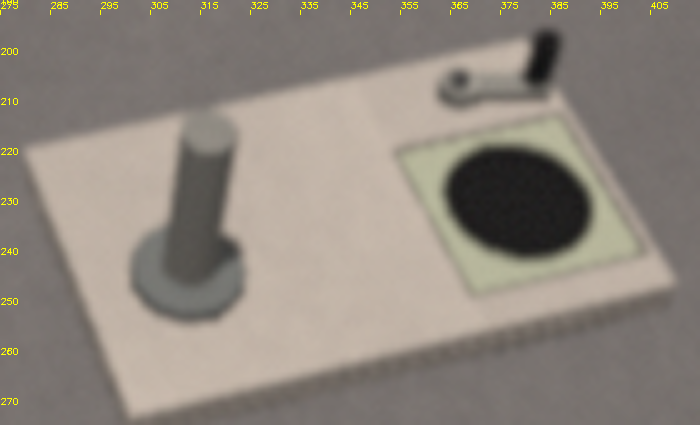

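View pics/c2.png

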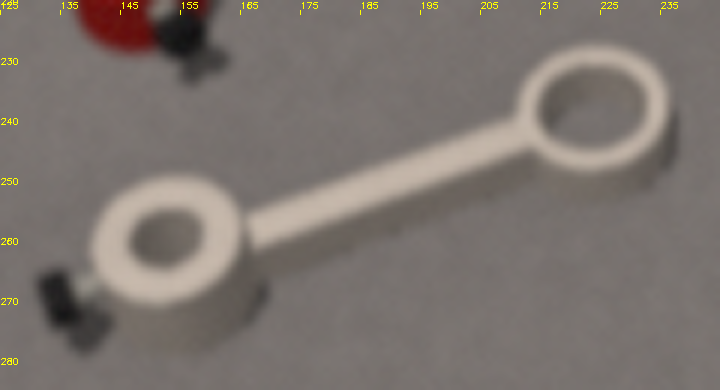

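View pics/c3.png

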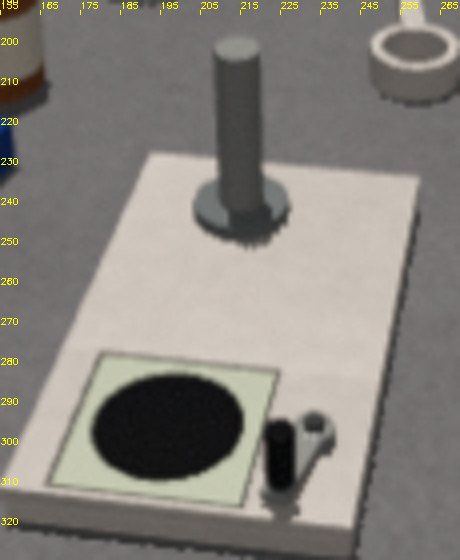

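View pics/c4.png

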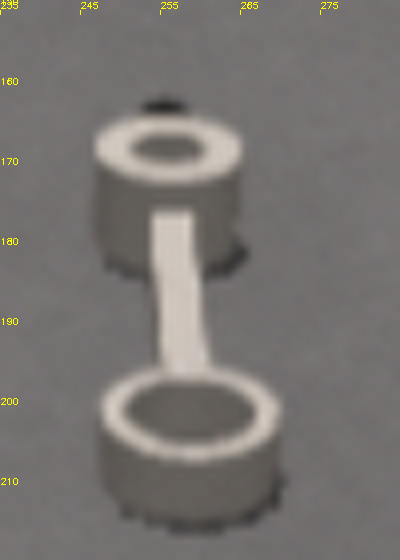

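Run:
```python
from h import *
from scipy.optimize import least_squares
def fit(M,obs,x0):
    def tr(p,P): 
        c,s=np.cos(p[2]),np.sin(p[2]);P=np.array(P,float)
        return np.c_[p[0]+c*P[:,0]-s*P[:,1],p[1]+s*P[:,0]+c*P[:,1],P[:,2]]
    def f(p): return np.concatenate([(proj(cam(n),tr(p,[M[k] for k in o]))-np.array(list(o.values()))).ravel() for n,o in obs.items()])
    for sub in (obs,*[{k:v} for k,v in obs.items()]):
        obs=sub
        q=least_squares(f,x0,x_scale=[1,1,.01]);print(list(sub),q.x.round(4));print(f(q.x).reshape(-1,2).round(1).tolist())
        if len(sub)==2: out=q.x
    return out,lambda P:tr(out,P)
M=dict(bl=(-135,95,22),fl=(-135,-65,22),fr=(135,-65,22),br=(135,95,22),post=(-85,0,130),disc=(85,0,22),piv=(85,70,32))
obs=dict(scene=dict(bl=(280,219.6),fl=(300.6,273.2),fr=(410.4,246.6),post=(316.8,216.4),disc=(378.6,230.4),piv=(366.8,206)),
 side=dict(fl=(192.5,228),bl=(259.8,234.5),fr=(156,312),br=(243.5,321.8),post=(214.5,202),disc=(197,296.8),piv=(233.5,295.8)))
st,T=fit(M,obs,[600,130,1.5])
kn=dict(scene=(384.4,197.2),side=(225.3,296.3))
for n,u in kn.items():
    w=ray(cam(n),[u],64)[0]; p=T([(85,70,24)])[0]; d=w-p
    print(n,'knob',w.round(1),np.hypot(*d[:2]),'angle',st[2]-np.arctan2(d[1],d[0]))
# bracket: top: collar z40, ring z26
B=dict(col=(-58.5,0,40),ring=(111.5,0,26))
ob=dict(scene=dict(col=(125+167/6,220+239/6),ring=(125+593/6,220+107/6)),side=dict(col=(235+168/8,150+149/8),ring=(235+191/8,150+411/8)))
fit(B,ob,[600,-130,1.4])
```

```text
['scene', 'side'] [548.2918 201.597    1.7953]
[[-0.2, -0.3], [1.0, -0.4], [0.1, -0.6], [0.2, -1.0], [0.0, -0.9], [0.1, -0.3], [0.0, -0.5], [-0.1, -0.9], [-1.1, -0.4], [-0.3, -0.2], [-0.4, -0.9], [0.0, -0.9], [0.3, 0.1]]
['scene'] [550.0611 200.748    1.7903]
[[-0.4, 0.0], [0.5, 0.1], [-0.0, 0.3], [-0.1, -0.5], [-0.1, -0.2], [0.1, 0.3]]
['side'] [547.3935 202.5919   1.7968]
[[0.1, -0.2], [0.1, -0.6], [-0.9, 0.2], [0.1, 0.3], [-0.2, -0.6], [0.3, -0.4], [0.6, 0.5]]
scene knob [463.3 305.7  64. ] 36.83977827012586 angle 0.2841045149277075
side knob [461.8 306.1  64. ] 37.26871726466335 angle 0.24297954137856181
['scene', 'side'] [ 578.948  -191.0093    1.9591]
[[0.3, -0.6], [0.2, -0.7], [-0.5, -1.2], [-0.5, -1.0]]
['scene'] [ 580.7056 -191.4905    1.9568]
[[-0.0, 0.0], [0.0, -0.0]]
['side'] [ 575.4723 -185.4206    1.9575]
[[0.0, -0.3], [-0.0, 0.2]]
```

```bash
cat >> h.py <<'E'
def go(x,y,z,yaw):
    s=r.sense();R0=R.from_euler('xyz',s['tcp_rot']);R1=R.from_euler('xyz',[np.pi,0,yaw])
    d=R0.inv().apply(np.array([x,y,z])-s['eef_pos'])/10
    print('t',s['clock'],'now',s['eef_pos'].round(1),s['tcp_rot'].round(3),'F',s['contact_force'].round(1),'op',round(s['opening'],3))
    print('shift cm',d.round(2),'rot',np.degrees((R0.inv()*R1).as_rotvec()).round(1))
E
python3 -c "
from h import *
go(462.5,306.9,150,1.535)"
```

```text
t 0.15 now [ 200.5 -591.6  230.7] [-3.141 -0.     0.327] F [ 0.3 -0.6 -0. ] op 0.999
shift cm [ 53.65 -76.67   8.16] rot [ -0.1  -0.  -69.2]
```

{"fn": "jog_arm", "kwargs": {"series": [[[11,-15.5,3,0,0,-10,8.5],[14,-20,3,0,0,-20,8.5],[18,-25.5,3,0,0,-30,8.5],[21.5,-30.5,3,0,0,-40,8.5],[25,-35.5,3,0,0,-50,8.5]]]}}

```text
clock: 0.78
eef_pos: [288.8, -291.7, 205.1]
tcp_rot: [3.141, -0.0, 1.205]
contact_force: [1.3, 0.7, 0.3]
opening: 1.0
```

```bash
python3 -c "
from h import *
go(462.5,306.9,160,1.535)"
```

```text
t 0.775 now [ 288.8 -291.7  205.1] [ 3.141 -0.     1.205] F [1.3 0.7 0.3] op 1.0
shift cm [62.11 -5.22  4.51] rot [  0.   -0.  -18.9]
```

{"fn": "jog_arm", "kwargs": {"series": [[[6,-0.5,0,0,0,-4,8.5],[12.4,-1,0,0,0,-8,8.5],[18.6,-1.6,0,0,0,-12,8.5],[24.8,-2.1,0,0,0,-16,8.5],[31,-2.6,0,0,0,-18.9,8.5]]]}}

```text
clock: 1.4
eef_pos: [377.0, 5.9, 205.5]
tcp_rot: [3.14, 0.0, 1.531]
contact_force: [1.7, -1.2, 0.1]
opening: 0.994
```

```bash
python3 -c "
from h import *
go(462.5,306.9,160,1.535)"
```

```text
t 1.4 now [377.    5.9 205.5] [3.14  0.    1.531] F [ 1.7 -1.2  0.1] op 0.994
shift cm [30.41  7.35  4.56] rot [ 0.1  0.  -0.2]
```

{"fn": "jog_arm", "kwargs": {"series": [[[6,1.5,1,0,0,0,5],[12,3,2,0,0,0,5],[18,4.5,3,0,0,0,5],[24,6,4,0,0,0,5],[30.2,7.3,4.5,0,0,0,5]]]}}

```text
clock: 2.02
eef_pos: [461.7, 303.0, 159.6]
tcp_rot: [-3.141, 0.001, 1.53]
contact_force: [0.2, -0.7, 0.0]
opening: 0.586
```

{"fn": "jog_arm", "kwargs": {"series": [[[0,0,0,0,0,0,5]]]}}

```text
clock: 2.15
eef_pos: [462.4, 304.8, 159.6]
tcp_rot: [3.141, -0.001, 1.533]
contact_force: [-0.2, -1.5, 0.3]
opening: 0.586
```

Run:
```python
from h import *
go(462.5,306.9,38,1.535)
s=r.sense();im=r.grab_frame("wrist")
im=np.ascontiguousarray(im[:,:,::-1])
cm=cam("wrist",s)
for P in [(462.5,306.9,64),(461.1,268.9,32),(567.2,118.7,130)]:
    u=proj(cm,P)[0];print(u);cv2.drawMarker(im,tuple(int(v) for v in u),(255,0,255),0,10,1)
cv2.imwrite("pics/w1.png",im)
```

```text
t 2.15 now [462.4 304.8 159.6] [ 3.141e+00 -1.000e-03  1.533e+00] F [-0.2 -1.5  0.3] op 0.586
shift cm [ 0.2   0.   12.16] rot [ 0.  -0.1 -0.1]
[263.05027246 193.50131022]
[262.85854815 219.52948387]
[388.21408912 412.24230689]
```

View pics/w1.png

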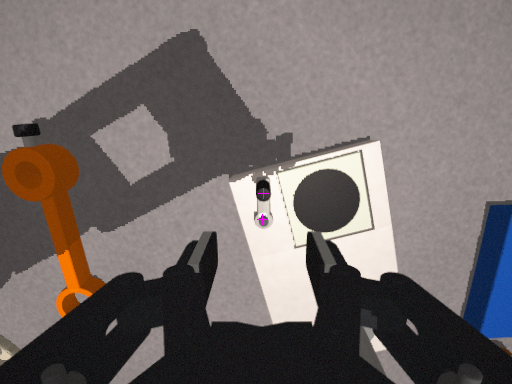

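The wrist view puts the knob and pivot at (263,190) and (263,219), which matches the fit. Now I'll go down over the knob.

{"fn": "jog_arm", "kwargs": {"series": [[[0.2,0,5,0,0,0,4.5],[0.2,0,9,0,0,0,4.5],[0.2,0,12.1,0,0,0,4.5],[0.2,0,12.1,0,0,0,4.5]]], "newtons": 20}}

```text
clock: 2.7
eef_pos: [460.0, 300.8, 37.7]
tcp_rot: [-3.137, 0.003, 1.528]
contact_force: [-0.4, 0.1, 0.6]
opening: 0.53
```

{"fn": "jog_arm", "kwargs": {"series": [[[0,0,0,0,0,0,1],[0,0,0,0,0,0,1],[0,0,0,0,0,0,1],[0,0,0,0,0,0,1]]], "newtons": 20}}

```text
clock: 3.2
eef_pos: [462.9, 303.5, 40.8]
tcp_rot: [3.139, -0.001, 1.53]
contact_force: [0.2, -1.2, 8.4]
opening: 0.147
```

Run:
```python
from h import *
s=r.sense();print(s)
p=np.array([461.1,268.9])
d=s['eef_pos'][:2]-p;print(d,np.hypot(*d),1.795-np.arctan2(d[1],d[0]))
R0=R.from_euler('xyz',s['tcp_rot'])
a0=np.arctan2(d[1],d[0]);rr=39
for da in np.radians([10,20,30,40,50,60,70,75,78]):
    t=np.r_[p+rr*np.array([np.cos(a0-da),np.sin(a0-da)]),s['eef_pos'][2]]
    print(np.degrees(da).round(),R0.inv().apply(t-s['eef_pos']).round(1)/10, 1.795-a0+da)
for n in("scene","side"):cv2.imwrite(f"pics/{n}1.png",r.grab_frame(n)[:,:,::-1])
crop("pics/side1.png",155,190,150,140,4,"pics/d1.png")
```

```text
{'clock': 3.2, 'qpos': array([ 5.77803646e-01,  4.96199017e-01,  1.92491519e+00, -4.30597622e-04,
        7.17878992e-01,  6.19386769e-01]), 'qvel': array([ 0.00158693,  0.00088655, -0.00267928,  0.0013655 ,  0.00051701,
        0.00016964]), 'joint_efforts': array([ 1.03755232e+00, -5.43557167e+01, -2.06706154e+01,  4.32724748e-01,
       -2.31524119e-01,  7.65695848e-03]), 'eef_pos': array([462.88508096, 303.49154474,  40.83083433]), 'tcp_rot': array([ 3.13931120e+00, -1.27773746e-03,  1.52953862e+00]), 'contact_force': array([ 0.15573057, -1.16467535,  8.37923053]), 'wrist_torque': array([-0.33393589, -0.09856476, -0.00349012]), 'opening': 0.1467311126434124}
[ 1.78508096 34.59154474] 34.637573263384546 0.2757624839615629
10.0 [0.37 0.68 0.  ] 0.45029540916099586
20.0 [0.19 1.34 0.  ] 0.6248283343604288
30.0 [-0.11  1.95  0.  ] 0.7993612595598617
40.0 [-0.5   2.5   0.01] 0.9738941847592947
50.0 [-0.99  2.98  0.01] 1.1484271099587278
60.0 [-1.55  3.36  0.01] 1.3229600351581605
70.0 [-2.17  3.64  0.01] 1.4974929603575935
75.0 [-2.49  3.74  0.01] 1.58475942295731
78.0 [-2.69  3.79  0.01] 1.6371193005171398
```

View pics/d1.png

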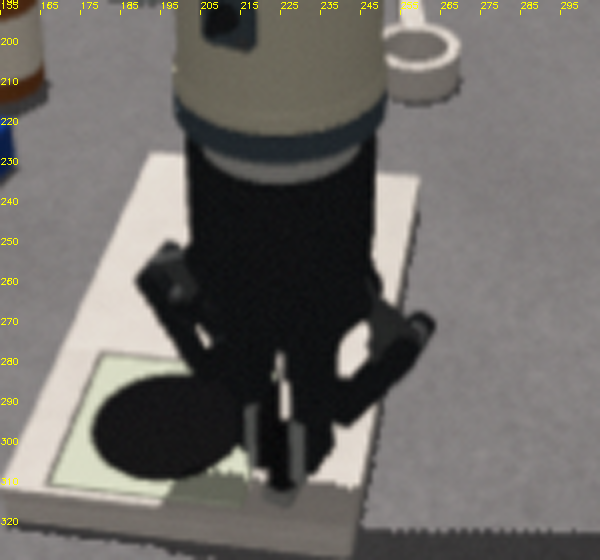

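The side view shows the pads closed on the knob at about (226,303). The opening agrees with its 14 mm. Now I'll turn it along the arc.

{"fn": "jog_arm", "kwargs": {"series": [[[0.2,0.6,-0.2,0,0,8,1],[0.1,1.0,-0.3,0,0,15,1],[0,1.35,-0.3,0,0,21,1],[-0.1,1.7,-0.3,0,0,27,1],[-0.3,2.1,-0.3,0,0,33,1]]]}}

```text
clock: 3.92
eef_pos: [481.4, 298.2, 41.4]
tcp_rot: [-3.14, 0.003, 0.95]
contact_force: [-0.7, -0.1, -10.6]
opening: 0.151
```

```bash
cat > arc.py <<'E'
from h import *
s=r.sense();print(s['clock'],s['eef_pos'],s['tcp_rot'],s['contact_force'].round(1),s['opening'])
p=np.array([461.1,268.9])
d=s['eef_pos'][:2]-p;a0=np.arctan2(d[1],d[0]);print(np.hypot(*d),'angle',1.795-a0)
R0=R.from_euler('xyz',s['tcp_rot'])
for th in [.8,.95,1.1,1.25,1.4,1.5,1.57,1.62]:
    a=1.795-th
    t=np.r_[p+37*np.array([np.cos(a),np.sin(a)]),s['eef_pos'][2]]
    print(th,R0.inv().apply(t-s['eef_pos']).round(1)/10, 'rot',np.degrees(s['tcp_rot'][2]-a).round(1))
E
python3 arc.py
```

```text
3.925 [481.36088344 298.21733362  41.4383036 ] [-3.14045259e+00  2.87570845e-03  9.50170355e-01] [ -0.7  -0.1 -10.6] 0.15127468976318062
35.63719192520607 angle 0.8289239539967789
0.8 [ 0.13 -0.11 -0.  ] rot -2.6
0.95 [ 0.12  0.45 -0.  ] rot 6.0
1.1 [ 0.02  0.99 -0.  ] rot 14.6
1.25 [-0.16  1.52 -0.  ] rot 23.2
1.4 [-0.42  2.01 -0.  ] rot 31.8
1.5 [-0.63  2.31 -0.  ] rot 37.5
1.57 [-0.79  2.51 -0.  ] rot 41.5
1.62 [-0.92  2.65 -0.  ] rot 44.4
```

{"fn": "jog_arm", "kwargs": {"series": [[[0.1,0.45,0.2,0,0,7,1],[0.0,0.95,0.2,0,0,14.5,1],[-0.15,1.5,0.2,0,0,23,1],[-0.4,2.0,0.2,0,0,31,1],[-0.6,2.3,0.2,0,0,37,1]]]}}

```text
clock: 4.55
eef_pos: [496.4, 280.6, 40.9]
tcp_rot: [-3.141, 0.003, 0.303]
contact_force: [-6.7, -0.0, 6.7]
opening: 0.149
```

```bash
python3 arc.py
```

```text
4.55 [496.42595963 280.55730887  40.85817254] [-3.14131174e+00  2.77021725e-03  3.03166638e-01] [-6.7 -0.   6.7] 0.14934970138810127
37.1996810933097 angle 1.4762590209080038
0.8 [-0.87 -2.3   0.  ] rot -39.6
0.95 [-0.55 -1.85  0.  ] rot -31.0
1.1 [-0.3  -1.36  0.  ] rot -22.5
1.25 [-0.13 -0.83  0.  ] rot -13.9
1.4 [-0.04 -0.28  0.  ] rot -5.3
1.5 [-0.02  0.09  0.  ] rot 0.5
1.57 [-0.03  0.35 -0.  ] rot 4.5
1.62 [-0.05  0.53 -0.  ] rot 7.3
```

{"fn": "jog_arm", "kwargs": {"series": [[[0,0.3,0,0,0,4,1],[0,0.5,0,0,0,5,1],[0,0.6,0,0,0,5,1],[0,0.6,0,0,0,5,1]]]}}

```text
clock: 5.05
eef_pos: [498.3, 275.7, 40.9]
tcp_rot: [-3.14, 0.002, 0.22]
contact_force: [-7.4, 3.1, 5.7]
opening: 0.154
```

```bash
python3 arc.py | head -3
```

```text
5.05 [498.26253816 275.74684696  40.88113041] [-3.14049998e+00  2.16456042e-03  2.19629301e-01] [-7.4  3.1  5.7] 0.1535439120370026
37.788008093456895 angle 1.6128026387235237
0.8 [-1.13 -2.73  0.01] rot -44.4
```

{"fn": "jog_arm", "kwargs": {"series": [[[0,0.3,0,0,0,0,1],[0,0.4,0,0,0,0,1],[0,0.4,0,0,0,0,1]]]}}

```text
clock: 5.42
eef_pos: [498.6, 274.8, 41.0]
tcp_rot: [-3.136, 0.001, 0.218]
contact_force: [-13.0, 22.4, 2.9]
opening: 0.152
```

```bash
python3 arc.py | head -3
```

```text
5.425 [498.62458818 274.82668782  40.98289726] [-3.13642999e+00  1.39463657e-03  2.18458797e-01] [-13.   22.4   2.9] 0.15212605208871727
37.98974001922512 angle 1.6383525476067027
0.8 [-1.15 -2.83  0.02] rot -44.5
```

A 22 N push with no further movement means the stop is reached. Releasing, then lifting.

{"fn": "jog_arm", "kwargs": {"series": [[[0,0,0,0,0,0,4.5],[0,0,0,0,0,0,4.5],[0,0,-5,0,0,0,5],[0,0,-11,0,0,0,8.5],[0,0,-16,0,0,0,8.5]]]}}

```text
clock: 6.05
eef_pos: [501.1, 271.0, 202.8]
tcp_rot: [-3.142, -0.001, 0.22]
contact_force: [0.7, -0.6, 0.7]
opening: 0.976
```

Run:
```python
from h import *
go(579,-191,150,1.959)
```

```text
t 6.05 now [501.1 271.  202.8] [-3.142e+00 -1.000e-03  2.200e-01] F [ 0.7 -0.6  0.7] op 0.976
shift cm [-2.48 46.79  5.27] rot [  0.1  -0.1 -99.6]
```

{"fn": "jog_arm", "kwargs": {"series": [[[-0.3,5,-1,0,0,-10,8.5],[-0.5,10,-1,0,0,-20,8.5],[-0.8,15.5,-1,0,0,-30,8.5],[-1.1,21,-1,0,0,-40,8.5],[-1.4,26,-1,0,0,-50,8.5]]]}}

```text
clock: 6.68
eef_pos: [544.0, 12.2, 210.8]
tcp_rot: [3.141, -0.0, 1.098]
contact_force: [-0.4, 0.2, -0.2]
opening: 0.996
```

Run:
```python
from h import *
go(579,-191,180,1.959)
for n in("scene","side"):cv2.imwrite(f"pics/{n}2.png",r.grab_frame(n)[:,:,::-1])
crop("pics/side2.png",155,190,115,140,4,"pics/d2.png")
crop("pics/scene2.png",275,190,140,85,5,"pics/d3.png")
```

```text
t 6.675 now [544.   12.2 210.8] [ 3.141 -0.     1.098] F [-0.4  0.2 -0.2] op 0.996
shift cm [-16.5   12.37   3.09] rot [  0.    0.  -49.3]
```

View pics/d2.png

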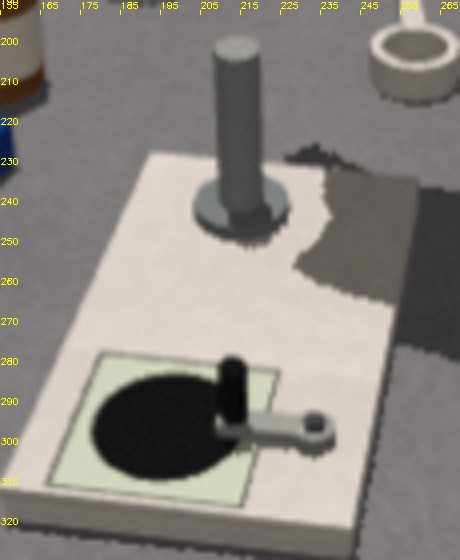

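View pics/d3.png

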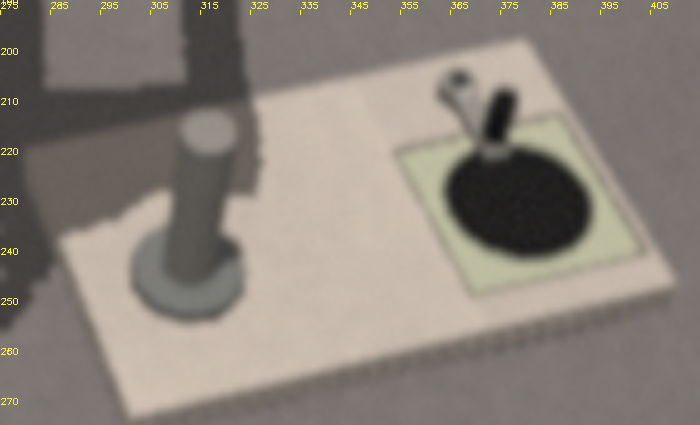

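Both views show the lever across the plate edge, with the knob top at scene (376.6,208.4) and side (213,280). Next is the bracket.

{"fn": "jog_arm", "kwargs": {"series": [[[-4,3,0,0,0,-10,8.5],[-8,6,0,0,0,-20,8.5],[-12,9,0,0,0,-30,8.5],[-15.5,11.6,1,0,0,-40,8.5],[-16.5,12.4,3,0,0,-49.3,8.5]]]}}

```text
clock: 7.4
eef_pos: [579.0, -191.4, 180.9]
tcp_rot: [3.14, 0.002, 1.955]
contact_force: [0.1, 1.1, -0.1]
opening: 0.998
```

{"fn": "jog_arm", "kwargs": {"series": [[[0,0,0,0,0,0,8.5],[0,0,0,0,0,0,8.5]]]}}

```text
clock: 7.65
eef_pos: [578.1, -188.2, 180.9]
tcp_rot: [3.141, -0.0, 1.949]
contact_force: [-0.2, -0.5, -0.3]
opening: 0.994
```

Run:
```python
from h import *
p=np.array([461.1,268.9])
for n,u in dict(scene=(376.6,208.4),side=(213,280)).items():
    w=ray(cam(n),[u],64)[0];d=w[:2]-p;print(n,w,np.hypot(*d),1.795-np.arctan2(d[1],d[0]))
go(579,-191,4,1.959)
s=r.sense();im=np.ascontiguousarray(r.grab_frame("wrist")[:,:,::-1]);cv2.imwrite("pics/w2.png",im)
cm=cam("wrist",s);c,sn=np.cos(1.959),np.sin(1.959)
for l in [(-58.5,40),(111.5,26),(0,26)]:
    P=(579+c*l[0],-191+sn*l[0],l[1]);u=proj(cm,P)[0];print(P,u);cv2.drawMarker(im,tuple(int(v) for v in u),(255,0,255),0,10,1)
cv2.imwrite("pics/w2m.png",im)
```

```text
scene [498.13057413 278.29197269  64.        ] 38.20304401124 1.5466101249329767
side [499.18656082 275.89078776  64.        ] 38.722825678947515 1.6134706247818373
t 7.65 now [ 578.1 -188.2  180.9] [ 3.141 -0.     1.949] F [-0.2 -0.5 -0.3] op 0.994
shift cm [-0.3  -0.02 17.69] rot [ 0.  -0.  -0.5]
(np.float64(601.1437922761986), np.float64(-245.14704482821355), 40) [262.84011721 236.66676688]
(np.float64(536.7943104479292), np.float64(-87.79665814793482), 26) [261.46780728  76.54623837]
(np.float64(579.0), np.float64(-191.0), 26) [262.38052088 183.4542673 ]
```

View pics/w2m.png

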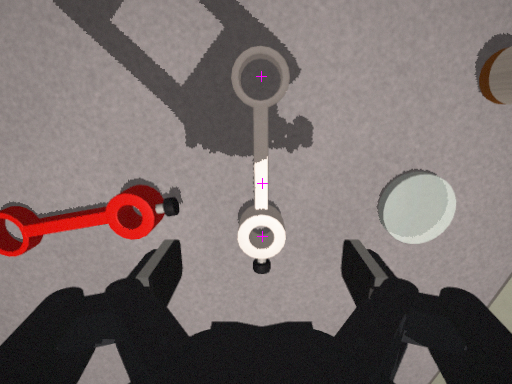

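The button reads about 1.55–1.61 in both cameras, so it is locked. The bracket markers sit on the collar (262,237) and ring (261,77) centres. Descending.

{"fn": "jog_arm", "kwargs": {"series": [[[-0.3,0,6,0,0,-0.5,8.5],[-0.3,0,12,0,0,-0.5,8.5],[-0.3,0,15,0,0,-0.5,8.5],[-0.3,0,16.5,0,0,-0.5,6],[-0.3,0,16.5,0,0,-0.5,6]]]}}

```text
clock: 8.32
eef_pos: [579.4, -191.3, 15.5]
tcp_rot: [-3.141, -0.0, 1.962]
contact_force: [0.1, 0.1, 1.1]
opening: 0.703
```

Run:
```python
from h import *
go(579,-191,5,1.959)
```

```text
t 8.325 now [ 579.4 -191.3   15.5] [-3.141 -0.     1.962] F [0.1 0.1 1.1] op 0.703
shift cm [ 0.04 -0.03  1.05] rot [-0.  -0.   0.2]
```

{"fn": "jog_arm", "kwargs": {"series": [[[0,0,0.9,0,0,0,4],[0,0,1,0,0,0,1],[0,0,1,0,0,0,1],[0,0,1,0,0,0,1],[0,0,1,0,0,0,1]]], "newtons": 60}}

```text
clock: 8.95
eef_pos: [579.5, -191.9, 6.1]
tcp_rot: [3.141, 0.0, 1.962]
contact_force: [-0.8, -0.3, 6.5]
opening: 0.176
```

{"fn": "jog_arm", "kwargs": {"series": [[[0,0,0,0,0,0,1],[0,0,0,0,0,0,1],[0,0,-2,0,0,0,1],[0,0,-3,0,0,0,1],[0,0,-3,0,0,0,1]]], "newtons": 60}}

```text
clock: 9.57
eef_pos: [580.0, -192.0, 36.6]
tcp_rot: [3.14, 0.001, 1.962]
contact_force: [0.7, 0.5, -5.0]
opening: 0.168
```

Run:
```python
from h import *
print(r.sense()['wrist_torque'])
go(579,-191,185,1.959)
cv2.imwrite("pics/side3.png",r.grab_frame("side")[:,:,::-1])
crop("pics/side3.png",210,110,100,120,5,"pics/e3.png")
```

```text
[ 0.01667034 -0.00312456 -0.03314347]
t 9.575 now [ 580.  -192.    36.6] [3.140e+00 1.000e-03 1.962e+00] F [ 0.7  0.5 -5. ] op 0.168
shift cm [  0.11  -0.03 -14.84] rot [0.1 0.1 0.2]
```

View pics/e3.png

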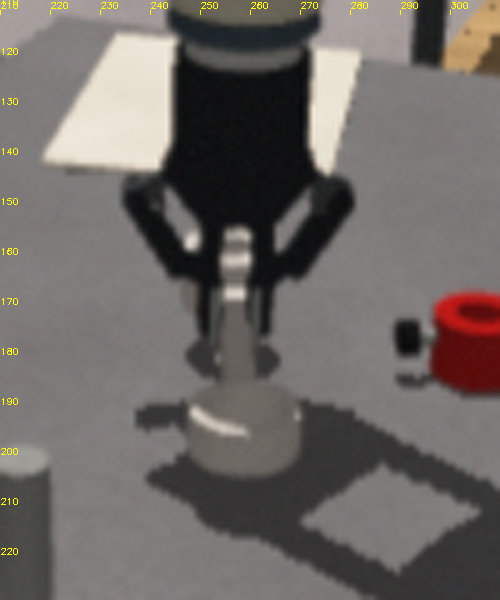

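The arm is held: 5 N of weight and almost no wrist moment, so it is balanced. Lifting higher and carrying it over.

{"fn": "jog_arm", "kwargs": {"series": [[[0,0,-5,0,0,0,1],[0,0,-10,0,0,0,1],[0,0,-15,0,0,0,1],[0,0,-17.5,0,0,0,1],[0,0,-17.5,0,0,0,1]]]}}

```text
clock: 10.25
eef_pos: [580.1, -192.1, 211.9]
tcp_rot: [3.139, 0.002, 1.962]
contact_force: [0.9, 0.3, -6.3]
opening: 0.172
```

Run:
```python
from h import *
go(554.2,175.8,212,1.795)
```

```text
t 10.25 now [ 580.1 -192.1  211.9] [3.139e+00 2.000e-03 1.962e+00] F [ 0.9  0.3 -6.3] op 0.172
shift cm [34.99 11.64 -0.06] rot [0.2 0.1 9.6]
```

{"fn": "jog_arm", "kwargs": {"series": [[[3,1,0,0,0,1,1],[7,2.3,0,0,0,2,1],[11,3.7,0,0,0,3,1],[15,5,0,0,0,4,1],[19,6.3,0,0,0,5,1]]]}}

```text
clock: 10.88
eef_pos: [563.4, 9.2, 207.9]
tcp_rot: [-3.138, -0.001, 1.874]
contact_force: [0.9, -0.4, -5.6]
opening: 0.173
```

{"fn": "jog_arm", "kwargs": {"series": [[[4,1.3,0,0,0,1,1],[8,2.7,0,0,0,2,1],[12,4,0,0,0,3,1],[14.5,4.8,0,0,0,4,1],[15.5,5.2,0,0,0,4.6,1]]]}}

```text
clock: 11.5
eef_pos: [566.8, 172.4, 208.0]
tcp_rot: [-3.138, 0.0, 1.796]
contact_force: [-0.4, -0.3, -5.9]
opening: 0.172
```

{"fn": "jog_arm", "kwargs": {"series": [[[0,0,0,0,0,0,1],[0,0,0,0,0,0,1]]]}}

```text
clock: 11.75
eef_pos: [567.8, 170.3, 209.7]
tcp_rot: [-3.14, 0.0, 1.794]
contact_force: [0.3, -0.9, -5.2]
opening: 0.17
```

Run:
```python
from h import *
print(r.sense()['wrist_torque'])
go(554.2,175.8,172,1.795)
```

```text
[-0.00882347  0.02726362  0.01059479]
t 11.75 now [567.8 170.3 209.7] [-3.14   0.     1.794] F [ 0.3 -0.9 -5.2] op 0.17
shift cm [ 0.84 -1.2   3.77] rot [-0.1  0.  -0. ]
```

{"fn": "jog_arm", "kwargs": {"series": [[[0.8,-1.2,0,0,0,0,1],[0.8,-1.2,1,0,0,0,1],[0.8,-1.2,2,0,0,0,1],[0.8,-1.2,3,0,0,0,1],[0.8,-1.2,3,0,0,0,1]]]}}

```text
clock: 12.38
eef_pos: [554.0, 176.2, 179.1]
tcp_rot: [-3.139, 0.0, 1.795]
contact_force: [-0.2, -1.0, -5.1]
opening: 0.173
```

{"fn": "jog_arm", "kwargs": {"series": [[[0,0,0,0,0,0,1],[0,0,0,0,0,0,1]]]}}

```text
clock: 12.62
eef_pos: [555.0, 176.6, 180.7]
tcp_rot: [3.141, -0.0, 1.795]
contact_force: [-0.7, 0.5, -5.6]
opening: 0.174
```

Run:
```python
from h import *
print(r.sense()['wrist_torque'])
go(554.2,175.8,168,1.795)
for n in("scene","side","wrist"):cv2.imwrite(f"pics/{n}5.png",r.grab_frame(n)[:,:,::-1])
crop("pics/scene5.png",275,140,140,120,5,"pics/f1.png")
crop("pics/side5.png",155,140,120,140,4,"pics/f2.png")
```

```text
[-0.02204359 -0.02465847  0.0036133 ]
t 12.625 now [555.  176.6 180.7] [ 3.141 -0.     1.795] F [-0.7  0.5 -5.6] op 0.174
shift cm [-0.06 -0.1   1.27] rot [ 0. -0. -0.]
```

View pics/f1.png

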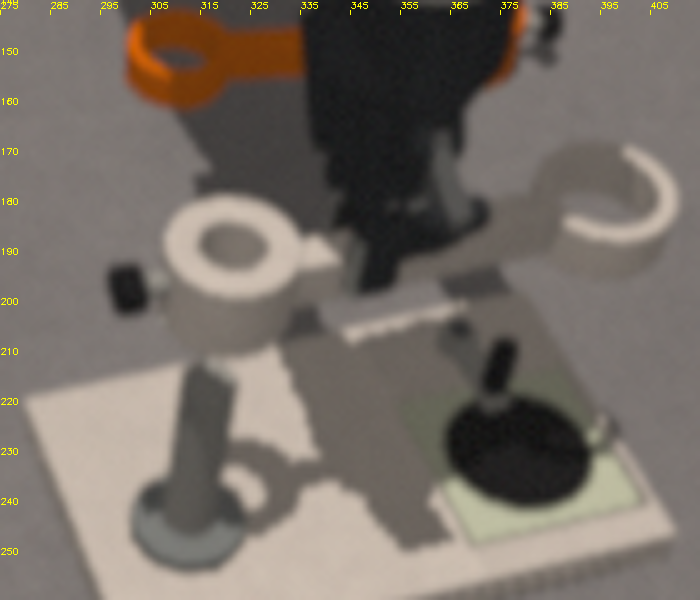

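View pics/f2.png

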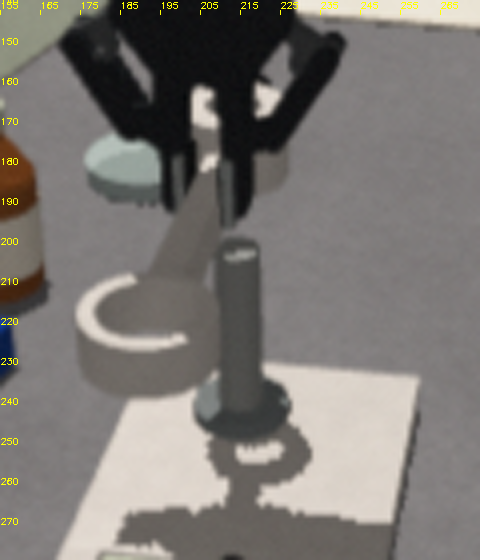

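View pics/wrist5.png

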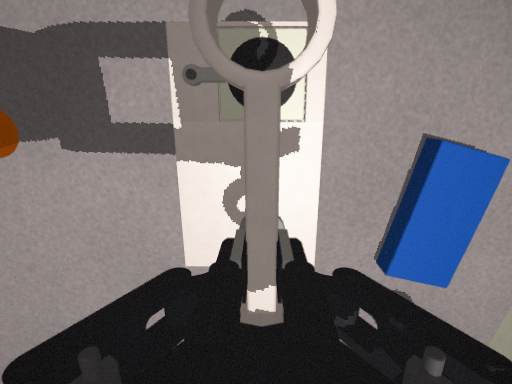

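Run:
```python
from h import *
z=174.7
th=1.795;ax=np.array([np.cos(th),np.sin(th)]);S=np.array([548.3,201.6])
for nm,l,h,obs in [('collar',-85,40,dict(scene=(321.6,189.2))),('ring',85,26,dict(scene=(396.4,178.4),side=(192.2,218)))]:
    want=S+ax*l; act=np.array([555,176.6])+ax*(l+26.5)
    for n,u in obs.items():
        print(nm,n,'want',want.round(1),'fk',act.round(1),'seen',ray(cam(n),[u],z+h)[0].round(1),'predpx',proj(cam(n),np.r_[act,z+h]).round(1))
im={}
for n in("scene","side"):
    im[n]=cv2.imread(f"pics/{n}5.png")
    for l,ro,h in[(-85,28,40),(85,30,26),(-85,14,40),(85,22,26)]:
        c=np.array([555,176.6])+ax*(l+26.5);t=np.linspace(0,6.283,60)
        P=np.c_[c[0]+ro*np.cos(t),c[1]+ro*np.sin(t),0*t+z+h]
        cv2.polylines(im[n],[np.round(proj(cam(n),P)*16).astype(int)],True,(255,0,255),1,16,4)
    cv2.imwrite(f"pics/{n}5m.png",im[n])
crop("pics/scene5m.png",290,140,125,80,6,"pics/g1.png")
crop("pics/side5m.png",155,140,100,110,5,"pics/g2.png")
```

```text
collar scene want [567.2 118.7] fk [568.  119.6] seen [569.  119.2 214.7] predpx [[321.7 188.8]]
ring scene want [529.4 284.5] fk [530.2 285.3] seen [532.8 284.9 200.7] predpx [[396.3 177.5]]
ring side want [529.4 284.5] fk [530.2 285.3] seen [526.5 290.1 200.7] predpx [[191.5 216.1]]
```

View pics/g1.png

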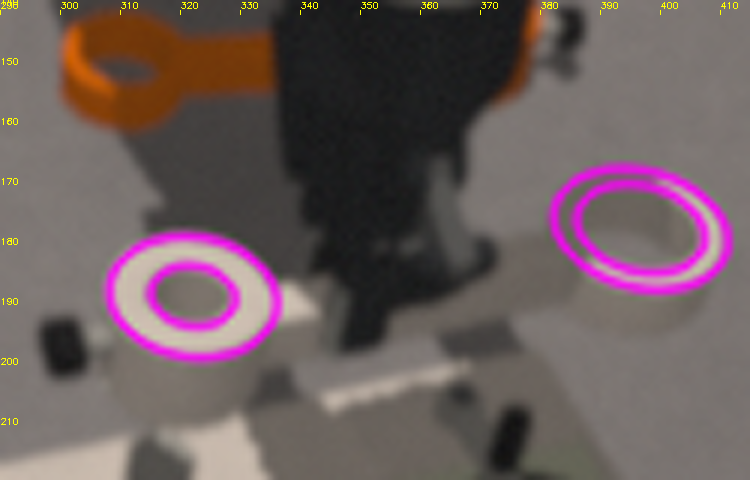

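View pics/g2.png

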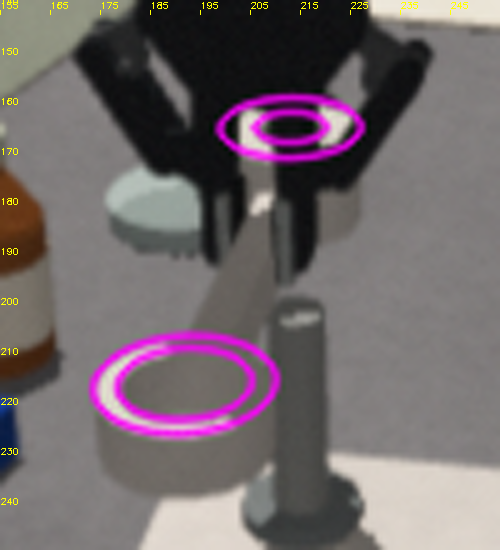

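The projected rings match the seen collar at (322,189) and ring at (396,178) to about 1 px. The pose is right and level, so only a final small lowering is needed, to about 3 cm clearance.

{"fn": "jog_arm", "kwargs": {"series": [[[0,-0.1,0.5,0,0,0,1],[-0.1,-0.1,1,0,0,0,1],[-0.1,-0.1,1.3,0,0,0,1],[-0.1,-0.1,1.3,0,0,0,1],[-0.1,-0.1,1.3,0,0,0,1]]]}}

```text
clock: 13.4
eef_pos: [554.0, 175.3, 167.4]
tcp_rot: [3.142, -0.0, 1.795]
contact_force: [0.2, -0.7, -6.1]
opening: 0.171
```

{"fn": "jog_arm", "kwargs": {"series": [[[0,0,0,0,0,0,1],[0,0,0,0,0,0,1],[0,0,0,0,0,0,1],[0,0,0,0,0,0,1]]]}}

```text
clock: 13.9
eef_pos: [553.9, 175.3, 167.4]
tcp_rot: [3.142, -0.0, 1.795]
contact_force: [-0.5, -0.2, -5.9]
opening: 0.17
```

Run:
```python
from h import *
s=r.sense();print(s['wrist_torque'],abs(s['qvel']).max())
go(554.2,175.8,168,1.795)
z=s['eef_pos'][2]-6;th=s['tcp_rot'][2];ax=np.array([np.cos(th),np.sin(th)])
for n in("scene","side"):
    im=np.ascontiguousarray(r.grab_frame(n)[:,:,::-1])
    cv2.imwrite(f"pics/{n}6.png",im)
    for l,ro,h in[(-58.5,28,40),(111.5,30,26),(-58.5,14,40),(111.5,22,26)]:
        c=s['eef_pos'][:2]+ax*l;t=np.linspace(0,6.283,60)
        P=np.c_[c[0]+ro*np.cos(t),c[1]+ro*np.sin(t),0*t+z+h]
        cv2.polylines(im,[np.round(proj(cam(n),P)*16).astype(int)],True,(255,0,255),1,16,4)
    cv2.imwrite(f"pics/{n}6m.png",im)
a=cv2.imread("pics/scene6m.png")[140:280,280:420];b=cv2.imread("pics/side6m.png")[150:330,150:280]
cv2.imwrite("pics/h.png",np.hstack([cv2.resize(a,(420,420),interpolation=2),cv2.resize(b,(303,420),interpolation=2)]))
```

```text
[ 0.0367289  -0.02403262  0.02076241] 0.0016780239551550493
t 13.9 now [553.9 175.3 167.4] [ 3.142 -0.     1.795] F [-0.5 -0.2 -5.9] op 0.17
shift cm [ 0.04  0.04 -0.06] rot [ 0. -0. -0.]
```

View pics/h.png

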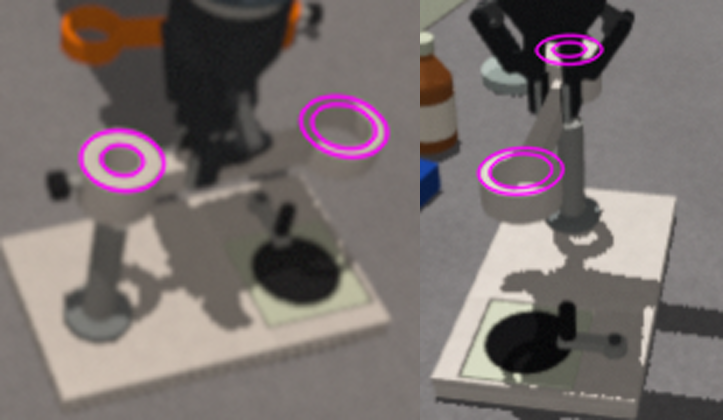

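View pics/scene6.png

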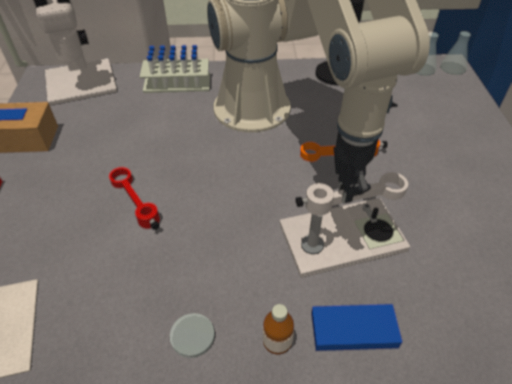

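The scene view shows the collar at (320,194) over the post and the ring at (395,184) over the plate. The lever is still across the plate edge, and the bottle, box and dish have not moved. The arm is still, so I'm handing in.

```bash
python3 -c "
from rig import r
print(r.sign_off())"
```

```text
the job is handed in; nothing more can be done
None
```

The turnbutton is locked across the stage plate. The white arm is held at its balance point above the stand, and the job was handed in at about 14 s.

- **Turnbutton:** I pinched the knob and swung it clockwise until it met the stop, with about 22 N of resistance and no further movement. Afterwards the two cameras read 1.55 and 1.61 rad, against a stop at 1.57.
- **Grip:** It weighs about 5–6 N and the wrist moment is under 0.05 N m, so it is gripped at its balance point. I closed on it with 60 N.
- **Position:** The collar is within about 1 mm of the post axis by the arm's own readings, and the cameras agree to about 2–3 mm. The ring's clearest reading, in the side view before the last lowering, was about 5 mm off along the bar. I took that as the 1 px offset that camera also shows on the stand.
- **Clearance and level:** The collar's underside is about 31 mm above the post top. This assumes the bracket did not slip in the grip. The tool is vertical and the projected outlines match both pictures to about 1 px, so the arm looks level, but I did not measure tilt separately.
- **Bystanders:** In the last scene picture the bottle, slide box and petri dish have not moved.

No check failed.

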